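# Seat the vial board in its notches and turn the keeper

### The job

Push the white vial board along its rails with a fingertip until it drops into the locating notches and sits flat. Then push the pin of the small steel keeper beside the rails so that the keeper swings all the way across the board's edge. Only push: do not lift the board, leave the vials untouched and standing in their pockets, and do not disturb the bottle, carton and timer round about.

Things in the scene. Friction and masses are not known exactly. Their poses are not given: they have to be found in the camera images.
- bed: Fixed metal rail bed, 112 x 360 mm. Origin: underside centre, on the worktop. Axes: x across the rails (away from the robot at yaw 0), y along them, z up. Two steel rails at x = -34 and +34 mm, top at z = 26 mm; guide strips 42 mm high at x = -50 and +50; end stop, 42 mm high, at y = -170. The board starts nearer the +y end and is pushed toward -y. The keeper's foot reaches out to x = -113 at y = -70.
- seat (a point): Where the board's origin lies when seated: at (0, -70, 18) mm in the bed's frame. Each rail has two notches, 8 mm deep: y = -130 to -96 mm and y = -36 to -18 mm in the bed's frame. The board's four feet drop into them together, at this one place only; then the notch walls stop the board (play along the rails +-2 mm).
- board: Loose white plastic board, 90 mm (x) by 130 mm (y, along the rails), 0.25 to 0.5 kg, axes parallel to the bed's. Origin: its centre, level with the underside of its feet; plate from 10 to 24 mm above that. Origin 26 mm above the worktop while it rides on the rails, 18 mm when seated: it drops 8 mm by its own weight. It slides with a few newtons of friction.
- board_push (a point): Centre of the outer face of the upright push plate at the board's +y end: a face 64 mm wide and 34 mm high (from 8 mm to 42 mm above the board's origin), facing +y; this point lies at (0, 65, 25) mm in the board's frame.
- keeper (a joint): Angle of the steel keeper, a bar 58 x 14 mm, 46 to 54 mm above the worktop, on an upright post at (-80, -70) mm in the bed's frame. 0: it points along the bed's -y, clear of the board; grows counter-clockwise seen from above; 1.57: along the bed's +x, across the board's edge; stop at 1.6. Stays where it is left; about 1.2 N at the pin turns it. It clears the board only when that is seated.
- keeper_pin (a point): Point on the axis of the upright black pin on the keeper's free end: 12 mm in diameter, reaching from 54 to 84 mm above the worktop, 50 mm from the keeper's axis; this point is 71 mm above the worktop.
- sample_vial_0: Clear glass sample vial with black cap, 25 mm in diameter, 58 mm tall, loose in a 10 mm deep pocket of the board at (22, -36) mm in the board's frame. Origin: centre of its underside, 14 mm above the board's origin.
- sample_vial_1: Clear glass sample vial with black cap, 25 mm in diameter, 58 mm tall, loose in a 10 mm deep pocket of the board at (22, 0) mm in the board's frame. Origin: centre of its underside, 14 mm above the board's origin.
- sample_vial_2: Clear glass sample vial with black cap, 25 mm in diameter, 58 mm tall, loose in a 10 mm deep pocket of the board at (22, 36) mm in the board's frame. Origin: centre of its underside, 14 mm above the board's origin.
- amber_bottle: Bystander: brown bottle with black cap, 40 mm in diameter, 82 mm tall, beside the rails. Origin: centre of its underside.
- blue_carton: Bystander: small carton 48 x 60 x 32 mm beside the rails. Origin: centre of its underside.
- timer_b: Bystander: white countdown timer 57 x 63 x 17 mm lying beyond the -y end of the rails. Origin: centre of its underside.
Mind the look-alikes: they are no part of the job. Leave any orange look-alike of the board alone.

How it is judged:
By the outcome, as a careful person would: the job done as asked, in the order asked, and still so for the second after the job is handed in, with the robot touching nothing.
It also fails if it takes over 56 s, if anything falls off the work surface, if the arm or the gripper's body presses on something with over 40 N, if the wrist force passes 120 N, or if a joint passes its speed limit or range.

### The arm

A 7-joint arm with a two-finger parallel gripper is mounted at the origin on a cart in front of the work surface, level with it; the furniture and walls round the work are solid. World frame = base frame: x ahead of the robot, y to its left, z up, the work surface at z = 0. Lengths are in m, angles in rad, forces in N, time in s.
With the tool pointing down it reaches from about 0.35 to 0.9 m from the base axis. Payload 7.2 kg.
Tool frame: the origin (TCP) lies between the finger pads; the fingertips stand 17 mm ahead of it and the grasp point (between the pads) lies 2 mm behind it; z points along the fingers, y is the line along which they close (so a half turn about z gives the same grasp; the last joint's range is limited). The gripper opens to 85 mm and grips with 20 to 120 N. Pads are 22 mm wide; open, the fingers measure 114 mm over their backs; the gripper's body (76 mm by 85 mm) begins 54 mm behind the grasp point. The pads swing forward as they close: fully open they stand 13 mm farther back than shut.
Start: joints at [1.237, 0.411, -0.013, 1.596, 0.006, 1.134, -0.082], TCP at [0.164, -0.603, 0.248] pointing down, gripper open.
Joint ranges: [-2.95, 2.95], [-0.29, 1.99], [-1.47, 1.44], [0.14, 2.54], [-1.03, 4.17], [0.13, 1.85], [-2.86, 2.86]. Speed limits (rad/s): [2.39, 2.39, 3.01, 3.01, 3.14, 3.14, 3.14].

### API

Orientations are given as a rotation vector (axis times angle).
In Python, from plant import arm gives the robot as it stands. The module is installed in compiled form; this text tells all that it offers. Calls block until the motion is done:
- arm.move_pose(position, orientation): joint-space move of the TCP to a pose.
- arm.move_l(position, rot=None, speed=0.15): straight line of the TCP; rot=None keeps the orientation; speed is the mean speed in m/s.
- arm.goto_joints(angles): joint-space move.
- arm.grip(opening): finger opening in m; the grip force is fixed at half the most; returns when the fingers have stopped.
- arm.wait(seconds).
- arm.ik(position, orientation): joint angles nearest the present ones, or None.
- arm.grab_frame(name): name is "scene" or "top" or "wrist"; returns (picture, depth): 400x640x3 uint8, red, green, blue; 400x640 float32, m along the optical axis (not along the pixel's ray), 0 where there is no reading.
- arm.calibration(name): a dict with "intrinsics" (3x3 intrinsics, pixels), "xyz" and "orientation" of the camera in the world; the wrist camera has in their place "mount" (4x4, takes a point from camera to tool coordinates, whose origin is the TCP and whose axes are the flange's). Camera axes: x right, y down, z forward; pixel columns grow to the right and rows downward; lengths in m; the calibration is good to about 2 mm. A picture is of the moment at which its call begins: read the wrist's pose just before it. calibration takes no time and is no camera call.
A pose or a line that the arm cannot do raises arm.Unreachable and nothing moves.
- arm.sign_off(): hands the job in; it is judged then, once.
Trained networks look in the newest picture that a camera, given by its name, has taken for a name from the list of things; names that differ only in an ending like _2 or _b are one class to them, and where a whole thing is asked for, a point or a joint stands for the part that bears it (a point fixed in the world has none). Each returns a list of dicts, best first, with "p" (0 to 1); they miss things now and then, are a little off and sometimes report something else, mostly with a low value. They report only what shows in the picture. A call takes as long as a camera call. They do not tell look-alikes from the thing itself.
- arm.spot_in(camera, label): "location" ([column, row] in pixels, amid what is visible of it).
- arm.pinpoint(camera, label): "location" ([column, row] in pixels: a listed point, or the origin of a listed thing).
Readings, each from a call of its own:
- arm.get_clock(): time.
- arm.get_joint_positions(): joint angles.
- arm.get_qvel(): joint speeds.
- arm.get_joint_efforts(): joint torques, N m.
- arm.get_tool_pos(): TCP position.
- arm.get_eef_rot(): TCP orientation.
- arm.get_wrist_force(): force on the tool from outside, world axes, zero at the start.
- arm.get_torque(): the same for the moment, N m.
- arm.get_grip_width(): finger opening in m.
- arm.get_finger_force(): force on a finger pad.
Only numpy, scipy, OpenCV 4.12 (cv2) and the standard library are available. Lean on these libraries where they do the work, as an engineer would, in place of code of your own. Each camera call takes 0.05 s, during which the arm holds its last target. There are 200 camera calls.

## Working session

There is one attempt and no reset: what is moved stays moved. The work goes in short steps, each a Python script; the robot and the scene stay as the last script left them, time stands still between calls to the robot, and variables do not carry over. Pictures are saved under pics/ and viewed, at most 10 in all, crops included, and the job is handed in when it is done.

```bash
mkdir -p pics; cat > h.py <<'E'
import numpy as np, cv2
from scipy.spatial.transform import Rotation as R
from plant import arm
def cam(n):
    c=arm.calibration(n); K=np.array(c["intrinsics"])
    if "mount" in c:
        M=np.array(c["mount"]); T=np.eye(4); T[:3,:3]=R.from_rotvec(arm.get_eef_rot()).as_matrix(); T[:3,3]=arm.get_tool_pos(); T=T@M
    else:
        T=np.eye(4); T[:3,3]=c["xyz"]; o=np.array(c["orientation"]); T[:3,:3]=o if o.shape==(3,3) else R.from_rotvec(o).as_matrix()
    return K,T
def ray(K,T,px,z):
    d=T[:3,:3]@np.linalg.solve(K,[px[0],px[1],1]); return T[:3,3]+d*(z-T[2,3])/d[2]
def dep(K,T,px,D):
    u,v=int(round(px[0])),int(round(px[1])); p=D[max(v-2,0):v+3,max(u-2,0):u+3]; p=p[p>0]
    if len(p)==0: return None
    return T[:3,3]+T[:3,:3]@np.linalg.solve(K,[px[0],px[1],1])*np.median(p)
def save(n,I): cv2.imwrite(f"pics/{n}.png",cv2.cvtColor(I,cv2.COLOR_RGB2BGR))
E
python3 - <<'E'
from h import *
np.set_printoptions(precision=3,suppress=True)
zz=dict(board=.026,board_push=.051,keeper_pin=.071,keeper=.05,bed=0,seat=.018,sample_vial_0=.04,amber_bottle=0,blue_carton=0,timer_b=0)
ims=[]
for n in["scene","top"]:
    K,T=cam(n); I,D=arm.grab_frame(n); ims.append(I)
    print(n,T[:3,3])
    for l,z in zz.items():
        try:
            for r in arm.pinpoint(n,l)[:4]: print(l,round(r["p"],2),np.round(r["location"]),ray(K,T,r["location"],z),dep(K,T,r["location"],D))
        except Exception as e: print(l,e)
save("scene",ims[0]);save("top",ims[1])
print(arm.get_clock())
E
```

```text
scene [0.013 0.205 0.729]
board 0.95 [234. 252.] [0.502 0.136 0.026] [0.484 0.139 0.051]
board 0.7 [219. 240.] [0.54  0.153 0.026] [0.518 0.155 0.056]
board 0.58 [421. 206.] [ 0.444 -0.245  0.026] [ 0.444 -0.245  0.026]
board 0.53 [261. 238.] [0.509 0.079 0.026] [0.492 0.084 0.05 ]
board_push 0.79 [201. 262.] [0.49  0.198 0.051] [0.478 0.199 0.067]
board_push 0.62 [424. 172.] [ 0.502 -0.289  0.051] [ 0.51  -0.296  0.041]
keeper_pin 0.78 [330. 206.] [ 0.49  -0.059  0.071] [ 0.517 -0.074  0.035]
keeper_pin 0.29 [247. 318.] [0.344 0.164 0.071] [0.364 0.161 0.032]
keeper it knows: amber_bottle, bed, blue_carton, board, board_push, keeper_pin, sample_vial, seat, timer
bed 0.82 [258. 240.] [0.528 0.082 0.   ] [0.492 0.09  0.051]
bed 0.46 [233. 253.] [0.519 0.136 0.   ] [0.484 0.141 0.051]
seat 0.95 [291. 215.] [0.543 0.002 0.018] [ 0.55  -0.     0.008]
sample_vial_0 0.75 [222. 242.] [0.524 0.15  0.04 ] [0.515 0.151 0.053]
sample_vial_0 0.62 [242. 230.] [0.535 0.108 0.04 ] [0.525 0.11  0.054]
amber_bottle 0.94 [295. 283.] [0.406 0.055 0.   ] [0.38  0.064 0.047]
blue_carton 0.77 [249. 320.] 
[... 639 characters left out ...]
0.068 0.006]
bed 0.61 [281. 242.] [0.401 0.059 0.   ] [0.401 0.053 0.081]
seat 0.96 [301. 187.] [0.548 0.008 0.018] [0.549 0.008 0.007]
sample_vial_0 0.63 [247. 193.] [0.527 0.147 0.04 ] [0.521 0.139 0.093]
sample_vial_0 0.53 [264. 191.] [0.532 0.101 0.04 ] [0.531 0.1   0.052]
sample_vial_0 0.26 [245. 253.] [0.371 0.147 0.04 ] [0.371 0.148 0.029]
amber_bottle 0.5 [283. 242.] [0.402 0.053 0.   ] [0.402 0.047 0.081]
amber_bottle 0.17 [247. 253.] [0.37  0.146 0.   ] [0.371 0.142 0.028]
blue_carton 0.72 [246. 254.] [0.367 0.151 0.   ] [0.368 0.146 0.028]
blue_carton 0.53 [262. 192.] [0.534 0.111 0.   ] [0.527 0.104 0.065]
timer_b 0.93 [373. 166.] [ 0.61  -0.182  0.   ] [ 0.607 -0.18   0.015]
1.0
```

View pics/scene.png

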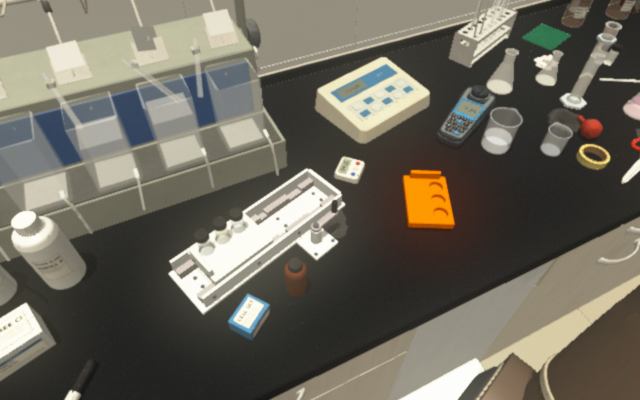

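View pics/top.png

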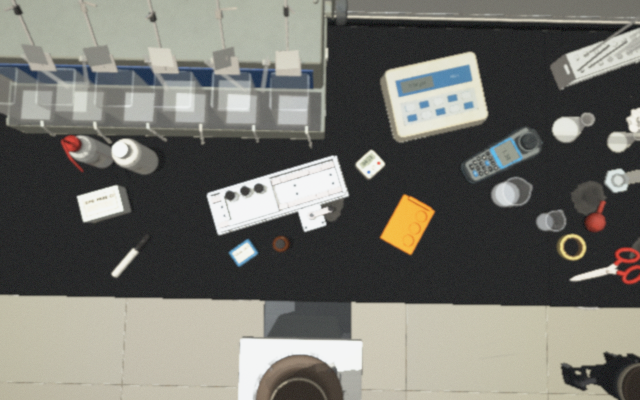

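The two candidates are the white board on the rails (top 252,201; scene 234,252) and the orange look-alike (top 408,223; scene 428,200). I choose the white one. Keeper: top (332,208)/scene (318,232), with a dark round object or shadow next to it. Next I'll look at it closely from the wrist camera.

```bash
cat >> h.py <<'E'
def down(th,s=1):
    # tool y along +-bed x for bed yaw th
    y=s*np.array([np.cos(th),np.sin(th),0]); z=np.array([0,0,-1.]); x=np.cross(y,z)
    return R.from_matrix(np.c_[x,y,z]).as_rotvec()
E
python3 - <<'E'
from h import *
np.set_printoptions(precision=3,suppress=True)
p=arm.get_tool_pos(); print(R.from_rotvec(arm.get_eef_rot()).as_matrix())
for s in(1,-1):
    for t in (.26,.26-1.57): print(s,t,arm.ik([.53,.05,.42],down(t,s)))
q=arm.ik([.50,.06,.42],down(.26,1)); q2=arm.ik([.50,.06,.42],down(.26,-1))
s=1 if q is not None and (q2 is None or abs(q[6])<abs(q2[6])) else -1
arm.move_pose([.50,.06,.42],down(.26,s)); arm.grip(0)
print(s,arm.get_clock(),arm.calibration("wrist")["mount"])
zz=dict(board=.026,board_push=.051,keeper_pin=.071,bed=0,seat=.018,sample_vial_0=.04)
K,T=cam("wrist"); I,D=arm.grab_frame("wrist"); np.savez("w1",I=I,D=D,K=K,T=T)
for l,z in zz.items():
    for r in arm.pinpoint("wrist",l)[:4]: print(l,round(r["p"],2),np.round(r["location"]),ray(K,T,r["location"],z),dep(K,T,r["location"],D))
save("w1",I); print(arm.get_clock())
E
```

```text
[[ 0.965  0.263  0.   ]
 [ 0.263 -0.965  0.   ]
 [ 0.     0.    -1.   ]]
1 0.26 [ 0.531  0.259 -0.896  1.503  0.202  1.477 -0.108]
1 -1.31 [ 0.509  0.252 -0.865  1.504  0.192  1.474 -1.669]
-1 0.26 [-1.166  0.283  1.276  1.597 -0.272  1.465 -2.754]
-1 -1.31 [ 0.631  0.302 -1.051  1.498  0.262  1.493  1.411]
1 4.4583 [[-0.    -0.958 -0.287  0.073]
 [ 1.    -0.    -0.001 -0.   ]
 [ 0.001 -0.287  0.958 -0.126]
 [ 0.     0.     0.     1.   ]]
board 0.56 [332. 109.] [0.502 0.141 0.026] [0.501 0.141 0.05 ]
board_push 0.94 [331.  62.] [0.48  0.208 0.051] [0.48  0.215 0.008]
board_push 0.19 [344. 110.] [0.521 0.144 0.051] [0.517 0.143 0.097]
keeper_pin 0.86 [296. 224.] [ 0.491 -0.062  0.071] [ 0.491 -0.063  0.068]
seat 0.85 [335. 191.] [0.546 0.001 0.018] [ 0.548 -0.002  0.009]
sample_vial_0 0.81 [347.  85.] [0.514 0.183 0.04 ] [0.51  0.177 0.098]
sample_vial_0 0.74 [346. 130.] [0.532 0.114 0.04 ] [0.527 0.116 0.097]
sample_vial_0 0.55 [345. 113.] [0.523 0.14  0.04 ] [0.518 0.139 0.097]
4.8083
```

View pics/w1.png

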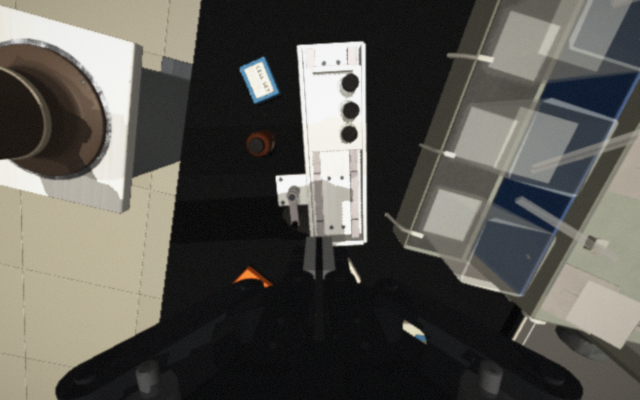

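```bash
python3 - <<'E'
from h import *
np.set_printoptions(precision=4,suppress=True)
f=np.load("w1.npz"); I,D,K,T=[f[k] for k in"IDKT"]
v,u=np.mgrid[:400,:640]; P=np.stack([u,v,np.ones_like(u)],-1)@np.linalg.inv(K).T*D[...,None]
P=P@T[:3,:3].T+T[:3,3]; np.save("P",P)
ok=(D>0)&(np.linalg.norm(P[...,:2]-[.527,.07],axis=-1)<.23)&(v<242)&(u>260)&(u<400)
for lo,hi in[(.034,.047),(.034,.056),(.004,.056)]:
    m=(ok&(P[...,2]>lo)&(P[...,2]<hi)).astype(np.uint8)
    m=cv2.morphologyEx(m,cv2.MORPH_OPEN,np.ones((2,2))) 
    n,l,st,_=cv2.connectedComponentsWithStats(m,connectivity=8)
    k=1+np.argmax(st[1:,4]); X=P[l==k][:,:2].astype(np.float32)
    c,s,a=cv2.minAreaRect(X*1000); print(lo,hi,len(X),c,s,a)
th=np.deg2rad(15)
C=cv2.resize(I[35:255,255:385],None,fx=3.6,fy=2.7*1.0,interpolation=cv2.INTER_CUBIC) if 0 else cv2.resize(I[35:255,265:385],None,fx=2.7,fy=2.7,interpolation=cv2.INTER_CUBIC)
C2=cv2.resize(I[165:245,262:340],None,fx=7,fy=7,interpolation=cv2.INTER_CUBIC)[:594]
H=np.zeros((594,C.shape[1]+C2.shape[1],3),np.uint8);H[:,:C.shape[1]]=C[:594];H[:C2.shape[0],C.shape[1]:][:,:]=C2
H=H[:, :800];print(H.shape,C.shape);save("crop1",H)
# points tall near keeper
m=ok&(P[...,2]>.058)&(u<330)&(v>160); 
for a in zip(u[m],v[m],*P[m].T): print(np.array(a),end='')
E
```

```text
0.034 0.047 855 (546.5092163085938, 69.46371459960938) (85.1286392211914, 367.5411376953125) 18.60015106201172
0.034 0.056 5018 (532.6687622070312, 65.38671875) (112.36062622070312, 367.5937194824219) 18.01040267944336
0.004 0.056 12118 (503.86810302734375, 56.98692321777344) (172.3011932373047, 369.3925476074219) 17.99833106994629
(594, 800, 3) (594, 324, 3)
[291.     194.       0.4692  -0.0149   0.0582][292.     194.       0.4709  -0.0145   0.0582][289.     195.       0.4663  -0.0171   0.0597][290.     195.       0.468   -0.0167   0.0597][291.     195.       0.4697  -0.0162   0.0599][292.     195.       0.4714  -0.0158   0.0597][293.     195.       0.473   -0.0157   0.0584][289.     196.       0.4667  -0.0187   0.0605][290.     196.       0.4685  -0.0179   0.0615][291.     196.       0.4701  -0.018    0.0598][292.     196.       0.4718  -0.0173   0.0606][293.     196.       0.4735  -0.017    0.06  ][288.     197.       0.4654  -0.0213   0.0592][289.     197.       0.4672  -0.0203   0.0609][290.     197.       0.4688  -0.0204   0.059 ][291.     197.       0.4705  -0.0198   0.0598][2
[... 8774 characters left out ...]
   0.4131][315.     241.       0.495    0.0705   0.4138][316.     241.       0.4955   0.0706   0.4138][317.     241.       0.4961   0.0703   0.413 ][318.     241.       0.4964   0.071    0.4142][319.     241.       0.4969   0.0712   0.4144][320.     241.       0.4973   0.0714   0.4145][321.     241.       0.498    0.0707   0.4126][322.     241.       0.4984   0.0712   0.4134][323.     241.       0.499    0.0709   0.4125][324.     241.       0.4994   0.0714   0.4134][325.     241.       0.4998   0.0717   0.4136][326.     241.       0.5003   0.0719   0.4138][327.     241.       0.5008   0.072    0.4138][328.     241.       0.5013   0.072    0.4136][329.     241.       0.5016   0.0726   0.4146]
```

View pics/crop1.png

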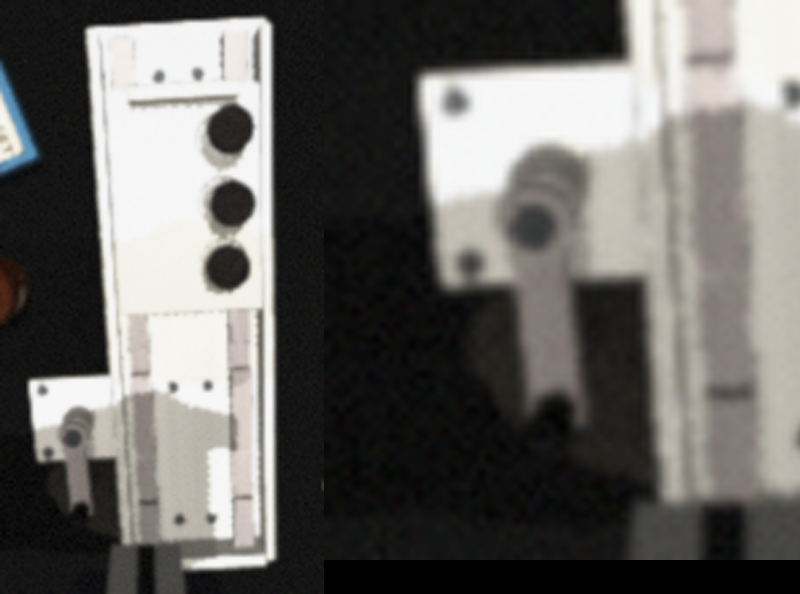

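The crop shows the white board with three capped vials (u≈350, v 83–133), the push plate's top edge at v≈70, the keeper's post at (292,198) and its pin at (294,228). The keeper points along the bed's -y. Bed yaw is about 18–19°. I'll approach behind the push plate and push while watching the force.

```bash
python3 - <<'E'
from h import *
np.set_printoptions(precision=4,suppress=True)
f=np.load("w1.npz"); K,T=f["K"],f["T"]; P=np.load("P.npy")
print([P[v,331] for v in(66,68,70,72,74)], ray(K,T,(331,70),.068))
th=.325; d=np.array([np.sin(th),-np.cos(th),0]); face=np.array([.479,.203,0])
s=face-d*.042
rot=down(th,1)
arm.move_pose(s+[0,0,.2],rot); arm.move_l(s+[0,0,.062],speed=.12)
f0=np.array(arm.get_wrist_force()); print("f0",f0,arm.get_clock())
x=0
while x<.06:
    x+=.004; arm.move_l(s+d*x+[0,0,.062],speed=.06)
    F=(np.array(arm.get_wrist_force())-f0)
    if -F@d>1.2: break
print("contact",x,F,arm.get_tool_pos(),arm.get_clock())
E
```

```text
[array([0.4816, 0.1995, 0.0681]), array([0.4824, 0.1968, 0.0681]), array([0.4831, 0.194 , 0.069 ]), array([0.4839, 0.1934, 0.0527]), array([0.4847, 0.1907, 0.0514])] [0.4831 0.1941 0.068 ]
f0 [ 0.4225 -0.8455 -0.1714] 7.2167
contact 0.012 [-1.0706  1.3077  0.3973] [0.4695 0.2311 0.0619] 7.9667
```

```bash
python3 - <<'E'
from h import *
np.set_printoptions(precision=3,suppress=True)
th=.325; d=np.array([np.sin(th),-np.cos(th),0]); p0=np.array(arm.get_tool_pos()); p0[2]=.062
arm.wait(.3); print(np.array(arm.get_wrist_force()))
for x in np.arange(.004,.045,.004):
    arm.move_l(p0+d*x,speed=.05); F=np.array(arm.get_wrist_force()); print(round(x,3),F,round(-F@d,2))
    if -F@d>12: break
print(arm.get_tool_pos(),arm.get_clock())
K,T=cam("wrist"); I,D=arm.grab_frame("wrist"); save("w2",I)
E
```

```text
[0.47  0.656 0.134]
0.004 [ 0.835 -0.037 -0.002] -0.3
0.008 [-0.341  0.185 -1.064] 0.28
0.012 [ 0.094  0.501 -0.588] 0.44
0.016 [-0.407  0.115 -1.007] 0.24
0.02 [-0.27   0.027  0.158] 0.11
0.024 [0.22  0.666 0.161] 0.56
0.028 [-0.626  1.02   1.213] 1.17
0.032 [-0.148  0.137  0.019] 0.18
0.036 [ 0.454 -0.154  0.052] -0.29
0.04 [ 0.629  0.043 -0.299] -0.16
0.044 [0.132 0.716 0.106] 0.64
[0.484 0.189 0.062] 11.0167
```

View pics/w2.png

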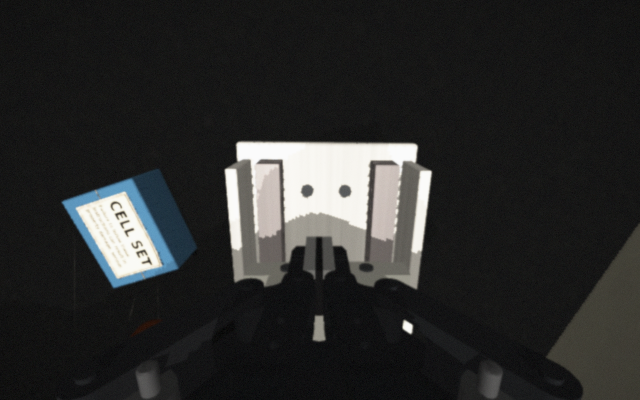

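The push lane is well centred (guides at u 230 and 425, fingers at 320). The force readings are just noise at rest, so I'll push further and check with the fixed cameras.

```bash
python3 - <<'E'
from h import *
np.set_printoptions(precision=3,suppress=True)
th=.325; d=np.array([np.sin(th),-np.cos(th),0]); p0=np.array(arm.get_tool_pos()); p0[2]=.062
arm.move_l(p0+d*.1,speed=.05)
print(arm.get_wrist_force(),arm.get_tool_pos(),arm.get_clock())
K,T=cam("scene"); I,D=arm.grab_frame("scene")
for l,z in dict(board=.026,seat=.018,sample_vial_0=.04).items():
    for r in arm.pinpoint("scene",l)[:3]: print(l,round(r["p"],2),np.round(r["location"]),ray(K,T,r["location"],z))
save("s2",cv2.resize(I[150:320,150:390],None,fx=3,fy=3,interpolation=cv2.INTER_CUBIC))
E
```

```text
[-0.414  0.755  0.718] [0.516 0.094 0.062] 13.225
board 0.67 [282. 215.] [0.546 0.02  0.026]
board 0.65 [424. 204.] [ 0.445 -0.253  0.026]
sample_vial_0 0.67 [286. 196.] [ 0.576 -0.002  0.04 ]
sample_vial_0 0.57 [273. 205.] [0.567 0.03  0.04 ]
```

View pics/s2.png

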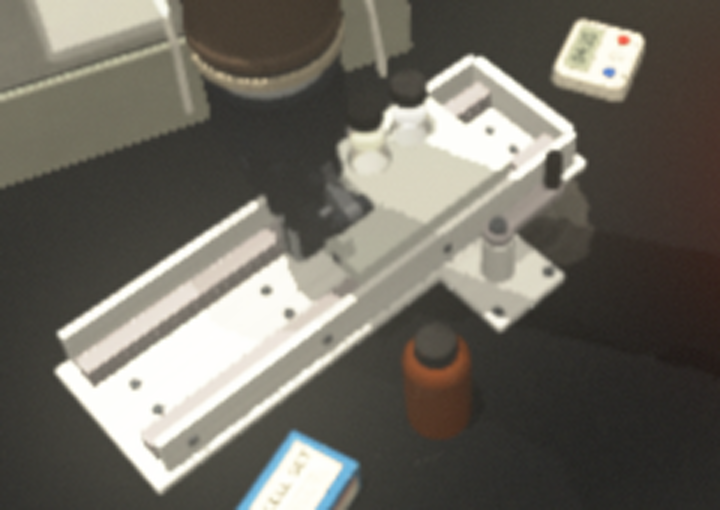

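The board has moved with its vials standing (caps at crop (366,105) and (408,85)). The last few centimetres go in small steps until the notch wall stops it.

```bash
python3 - <<'E'
from h import *
np.set_printoptions(precision=3,suppress=True)
th=.325; d=np.array([np.sin(th),-np.cos(th),0]); p0=np.array(arm.get_tool_pos()); p0[2]=.062
arm.move_l(p0+d*.008,speed=.04); x=.008
while x<.045:
    x+=.0015; arm.move_l(p0+d*x,speed=.03); F=np.array(arm.get_wrist_force())
    if -F@d>3: F=np.mean([arm.get_wrist_force() for _ in range(4)],0); print(x,F,-F@d)
    if -F@d>5: break
print(x,F,arm.get_tool_pos(),arm.get_clock())
K,T=cam("scene"); I,D=arm.grab_frame("scene")
for l,z in dict(board=.018,board_push=.043,sample_vial_0=.032).items():
    for r in arm.pinpoint("scene",l)[:3]: print(l,round(r["p"],2),np.round(r["location"]),ray(K,T,r["location"],z))
for px in [(277,207),(285,212),(290,205),(280,200)]: print(dep(K,T,px,D))
save("s3",cv2.resize(I[150:320,150:390],None,fx=3,fy=3,interpolation=cv2.INTER_CUBIC))
E
```

```text
0.012499999999999999 [-1.13   3.949  1.026] 4.1027563805170875
0.023000000000000003 [-2.527  6.633  0.093] 7.092292608427356
0.023000000000000003 [-2.527  6.633  0.093] [0.523 0.074 0.062] 16.275
board 0.73 [289. 214.] [0.549 0.005 0.018]
board 0.64 [425. 208.] [ 0.441 -0.256  0.018]
board_push 0.87 [262. 222.] [0.534 0.067 0.043]
board_push 0.61 [425. 175.] [ 0.501 -0.292  0.043]
sample_vial_0 0.84 [280. 202.] [0.574 0.013 0.032]
sample_vial_0 0.69 [295. 193.] [ 0.583 -0.025  0.032]
sample_vial_0 0.63 [292. 213.] [0.536 0.001 0.032]
[0.482 0.05  0.136]
[0.536 0.017 0.044]
[0.549 0.001 0.044]
[0.563 0.016 0.051]
```

View pics/s3.png

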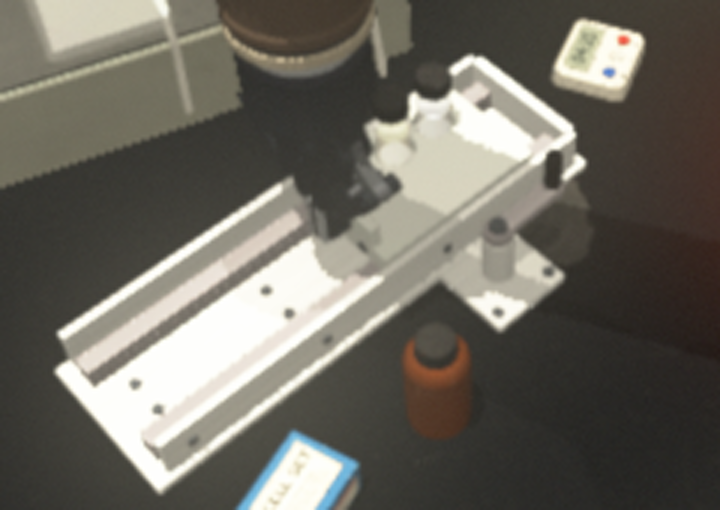

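The plate top now reads z≈44 mm (seated 42, riding 50), and the pose matches the seat estimate, so the board is seated. Post and pin agree two ways: seat-derived (.473,-.021)/(.488,-.068), measured (.472,-.020)/(.4885,-.066). I'll back off, take one look from above the keeper, then push.

```bash
cat >> h.py <<'E'
TH=.322; POST=np.array([.4725,-.0205])
def fing(a,off,z,post=POST):
    phi=TH+a; t=np.array([np.cos(phi),np.sin(phi)]); r=np.array([np.sin(phi),-np.cos(phi)])
    return np.r_[post+.05*r-t*off,z], down(phi-np.pi/2)
E
python3 - <<'E'
from h import *
np.set_printoptions(precision=4,suppress=True)
d=np.array([np.sin(.325),-np.cos(.325),0]); p=np.array(arm.get_tool_pos())
arm.move_l(p-d*.03,speed=.1); arm.move_l(p-d*.03+[0,0,.16],speed=.2)
P0,r0=fing(0,.06,.25); arm.move_pose(P0,r0)
K,T=cam("wrist"); I,D=arm.grab_frame("wrist")
for l,z in dict(keeper_pin=.071,seat=.018,board=.018,board_push=.043).items():
    for r in arm.pinpoint("wrist",l)[:3]: print(l,round(r["p"],2),np.round(r["location"]),ray(K,T,r["location"],z),dep(K,T,r["location"],D))
v,u=np.mgrid[:400,:640]; X=np.stack([u,v,np.ones_like(u)],-1)@np.linalg.inv(K).T*D[...,None]@T[:3,:3].T+T[:3,3]
m=(D>0)&(np.hypot(X[...,0]-.488,X[...,1]+.067)<.02)&(X[...,2]>.078)&(X[...,2]<.09); print("pin",m.sum(),X[m].mean(0))
m=(D>0)&(np.hypot(X[...,0]-.4725,X[...,1]+.0205)<.015)&(X[...,2]>.055)&(X[...,2]<.07); print("post",m.sum(),X[m].mean(0),X[m].min(0),X[m].max(0))
b=(np.array([[np.cos(TH),-np.sin(TH)],[np.sin(TH),np.cos(TH)]]))
for q in [(-15,-50),(-15,0),(-15,50),(-38,-55),(-38,50)]:
    w=b@np.array(q)/1000+[.549,.003]; m=(D>0)&(np.hypot(X[...,0]-w[0],X[...,1]-w[1])<.005); print(q,m.sum(),np.median(X[m][:,2]) if m.any() else None)
save("w3",I); print(arm.get_clock())
E
```

```text
keeper_pin 0.95 [318. 126.] [ 0.4869 -0.0666  0.071 ] [ 0.4875 -0.0665  0.0846]
board 0.8 [277.  48.] [0.5496 0.0026 0.018 ] [ 0.5462 -0.0019  0.0425]
board 0.78 [452. 195.] [ 0.4584 -0.2579  0.018 ] [ 0.4592 -0.2541  0.0251]
board_push 0.82 [510. 164.] [ 0.5158 -0.2907  0.043 ] [ 0.5158 -0.2914  0.042 ]
board_push 0.57 [209.  42.] [0.5296 0.0664 0.043 ] [0.5281 0.0597 0.0603]
pin 116 [ 0.4885 -0.067   0.0842]
post 160 [ 0.4724 -0.0217  0.058 ] [ 0.4635 -0.0349  0.055 ] [ 0.4807 -0.0126  0.0611]
(-15, -50) 79 0.04244541099629545
(-15, 0) 77 0.042369222326210265
(-15, 50) 81 0.04248654607454588
(-38, -55) 73 0.04253349076351198
(-38, 50) 74 0.04233715478096242
19.0833
```

View pics/w3.png

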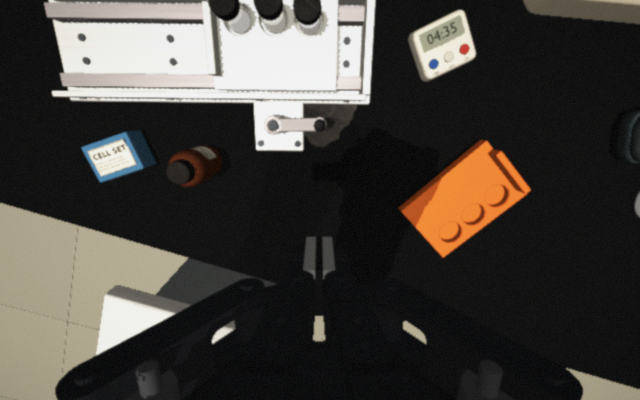

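The board is flat at 42.4 mm at all five points, so it is seated. The pin (318,126) and post (273,125) are where I expected them. Pushing the keeper through its arc.

```bash
python3 - <<'E'
from h import *
np.set_printoptions(precision=3,suppress=True)
Z=.082
P,r=fing(0,.04,.25); arm.move_l(P,r,speed=.1); P,r=fing(0,.04,Z); arm.move_l(P,r,speed=.12)
P,r=fing(0,.019,Z); arm.move_l(P,r,speed=.06)
for a in np.r_[np.arange(.15,1.5,.15),1.52,1.56,1.59,1.62,1.65]:
    P,r=fing(a,.017,Z); arm.move_l(P,r,speed=.05)
    F=np.array(arm.get_wrist_force()); t=np.array([np.cos(TH+a),np.sin(TH+a),0]); f=-F@t; print(round(a,2),F,round(f,1))
    if f>6 and a>1.5: break
    if np.linalg.norm(F)>15: break
print(a,arm.get_tool_pos(),arm.get_clock())
E
```

```text
0.15 [-0.146 -0.091 -0.099] 0.2
0.3 [0.552 0.54  0.406] -0.8
0.45 [-0.977 -0.105  0.371] 0.8
0.6 [0.108 0.555 0.116] -0.5
0.75 [ 0.424  0.019 -0.423] -0.2
0.9 [ 0.303  0.097 -0.077] -0.2
1.05 [-1.182  0.276  0.255] -0.0
1.2 [ 0.073 -0.119 -0.861] 0.1
1.35 [-0.168 -0.381 -1.002] 0.4
1.5 [0.055 0.531 0.633] -0.5
1.52 [ 0.079 -1.653 -0.672] 1.6
1.56 [ 0.531 -1.695 -0.393] 1.8
1.59 [ 0.265 -0.108  0.708] 0.2
1.62 [ 0.655 -3.45  -0.486] 3.5
1.65 [ 1.968 -7.633  0.445] 7.8
1.65 [ 0.526 -0.018  0.082] 25.8583
```

```bash
python3 - <<'E'
from h import *
np.set_printoptions(precision=4,suppress=True)
P,r=fing(1.6,.035,.082); arm.move_l(P,r,speed=.08); P[2]=.25; arm.move_l(P,speed=.2)
P,r=fing(1.57,.14,.30); arm.move_l(P,r,speed=.2)
K,T=cam("wrist"); I,D=arm.grab_frame("wrist")
v,u=np.mgrid[:400,:640]; X=np.stack([u,v,np.ones_like(u)],-1)@np.linalg.inv(K).T*D[...,None]@T[:3,:3].T+T[:3,3]
m=(D>0)&(np.hypot(X[...,0]-.5195,X[...,1]+.005)<.02)&(X[...,2]>.078)&(X[...,2]<.09); c=X[m].mean(0)
print("pin",m.sum(),c,"angle",np.arctan2(c[1]+.0205,c[0]-.4725)-TH+np.pi/2-np.pi/2+np.pi/2)
b=(np.array([[np.cos(TH),-np.sin(TH)],[np.sin(TH),np.cos(TH)]]))
for q in [(-15,-50),(-10,20),(-15,50)]:
    w=b@np.array(q)/1000+[.549,.003]; m=(D>0)&(np.hypot(X[...,0]-w[0],X[...,1]-w[1])<.005); print(q,m.sum(),np.median(X[m][:,2]) if m.any() else None)
save("w4",I); print(arm.get_clock())
E
```

```text
pin 111 [ 0.5186 -0.0039  0.084 ] angle 1.5957000202706146
(-15, -50) 54 0.04253344655165964
(-10, 20) 63 0.042468626870529436
(-15, 50) 70 0.04236451339923347
28.05
```

View pics/w4.png

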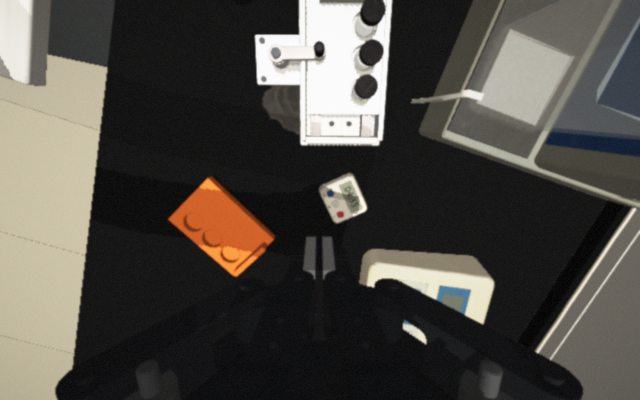

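The keeper lies across the board's edge (post (279,55), pin (319,49), angle ≈1.6). The board is flat and the vials are standing.

```bash
python3 -c "
from plant import arm
print(arm.sign_off())"
```

```text
the job is handed in; nothing more can be done
None
```

The board is seated flat in the notches with its vials standing, the keeper is swung fully across its edge to about 1.6 rad, and the job was handed in after about 28 s.

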